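# Push the lids of two storage jars shut

## Task

Both clip-top glass jars on the worktop were left open: with the fingertips, gently push each lid over from behind and down until it lies fully shut. Grasp and lift nothing; the jars stay standing where they are, and the salt shaker, tin and mug are left alone.

Things in the scene. Friction and masses are not known exactly. Their poses are not given: they have to be found in the camera images.
- clip_jar_a: taller of the two loose clip-top glass storage jars with an orange sealing ring, 202 mm tall when shut, about 102 mm across, about 0.9 kg. Origin at the centre of its underside, z up; its own +x axis points from its middle to the hinge side, its -x to the front (clip) side.
- clip_jar_a_hinge (a point): middle of the hinge line of its lid, fixed to the jar: 46 mm along the jar's +x from its axis, 181 mm above its underside; the hinge line runs along the jar's y
- clip_jar_a_lid (a joint): lid angle in rad: 0 = fully shut (lid level on the rim), 1.57 = lid upright, 1.92 = wide open, leaning back. A thin hinge friction of about 0.05 N m holds it where it is left, against gravity: it does not spring back, and must be pushed all the way. A push of about 1 N at the free edge moves it. There is no latch to fasten.
- clip_jar_a_lid_top (a point): centre of the lid's outer (top) face, moving with the lid; z is the outward normal of that face. The lid is a round disc of 86 mm diameter and 17 mm thickness; its outer face lies 21 mm off the hinge line on the outward side, and this point 46 mm from the hinge line along the lid
- clip_jar_b: shorter of the two loose clip-top glass storage jars with an orange sealing ring, 193 mm tall when shut, about 98 mm across, about 0.9 kg. Origin at the centre of its underside, z up; its own +x axis points from its middle to the hinge side, its -x to the front (clip) side.
- clip_jar_b_hinge (a point): middle of the hinge line of its lid, fixed to the jar: 44 mm along the jar's +x from its axis, 172 mm above its underside; the hinge line runs along the jar's y
- clip_jar_b_lid (a joint): lid angle in rad: 0 = fully shut (lid level on the rim), 1.57 = lid upright, 1.92 = wide open, leaning back. A thin hinge friction of about 0.05 N m holds it where it is left, against gravity: it does not spring back, and must be pushed all the way. A push of about 1 N at the free edge moves it. There is no latch to fasten.
- clip_jar_b_lid_top (a point): centre of the lid's outer (top) face, moving with the lid; z is the outward normal of that face. The lid is a round disc of 80 mm diameter and 17 mm thickness; its outer face lies 21 mm off the hinge line on the outward side, and this point 44 mm from the hinge line along the lid
- salt_shaker: small glass salt shaker with a grey cap, 44 mm across, 90 mm tall, loose, between the two jars; origin at the centre of its underside; bystander
- tomato_tin: low red food tin, 75 mm across, 58 mm tall, loose, behind the jars; origin at the centre of its underside; bystander
- mug: cream mug, 78 mm across without its handle, 100 mm tall, loose, behind the jars; origin at the centre of its underside; bystander
Things that resemble listed ones, but are neither listed nor needed, are in the scene too. Leave any black or turquoise look-alike of the clip_jar_b alone.

How it is judged (in metres and radians):
At the end, for the whole second after the job is handed in: Both lids are shut (joint under 0.06 rad), both jars upright (within 0.05 rad), at rest and within 50 mm of where they started; salt shaker, tin and mug within 30 mm of where they started (value of joint each of clip_jar_a_lid, clip_jar_b_lid below 0.06 rad and angle between each of clip_jar_a, clip_jar_b's own z axis and vertical below 0.05 rad and distance of each of clip_jar_a, clip_jar_b from where it was at the start of the episode below 0.05 m and linear speed of each of clip_jar_a, clip_jar_b below 0.02 m/s and distance of each of salt_shaker, tomato_tin, mug from where it was at the start of the episode below 0.03 m); the robot touches nothing.
It fails at once if a jar is lifted (height (world z) of any of clip_jar_a, clip_jar_b above 0.02 m).
It fails at once if a jar is tipped (angle between any of clip_jar_a, clip_jar_b's own z axis and vertical above 0.3 rad).
It fails at once if a jar is pushed or pressed with more than 60 N (contact force between the fingers and clip_jar_a above 60 N or contact force between the fingers and clip_jar_b above 60 N).
It fails at once if a bystander is lifted or shoved away (distance of any of salt_shaker, tomato_tin, mug from where it was at the start of the episode above 0.03 m).
It also fails if it takes over 53 s, if anything falls off the work surface, if the arm or the gripper's body presses on something with over 40 N, if the wrist force passes 120 N, or if a joint passes its speed limit or range.

## Robot

A 6-joint arm with a two-finger parallel gripper is mounted at the origin on a cart in front of the work surface, level with it; the furniture and walls round the work are solid. World frame = base frame: x ahead of the robot, y to its left, z up, the work surface at z = 0. Lengths are in mm, angles in degrees, forces in N, time in s.
With the tool pointing down it reaches from about 300 to 750 mm from the base axis. Payload 8.5 kg.
Tool frame: the origin (TCP) lies midway between the tips of the shut fingers; the grasp point (between the pads) lies 19 mm behind it; y points along the fingers, z is the direction in which the jaws open and shut, and the axes are right-handed (so a half turn about y gives the same grasp; the last joint's range is limited). The gripper opens to 88 mm and grips with 3 to 60 N. Pads are 18 mm wide; open, the fingers measure 123 mm over their backs; the gripper's body (75 mm by 187 mm) begins 45 mm behind the grasp point.
Start: joints at [-82.981, 21.807, 74.336, -0, 83.858, -12.336], TCP at [182.27, -518.901, 238.748] pointing down, gripper open.
Joint ranges: [-178.18, 178.18], [-50.72, 133.34], [12.68, 142.11], [-81.47, 261.47], [9.98, 163.14], [-165.26, 165.26]. Speed limits (degrees/s): [136.94, 136.94, 180, 180, 180, 180].

## Interface

Orientations are given as a 3x3 rotation matrix whose columns are the frame's x, y, z axes.
In Python, from cell import arm, optics gives the robot as it stands.
- The arm moves only by the shell command python3 -m handwheel 'ROWS' [FORCE]. ROWS is JSON, a list of rows, each an object of numbers: "x", "y", "z": the shift along the world's x, y, z normalised to -1 to 1, where 1 is 12 cm; "wx", "wy", "wz": the turn, a rotation vector about the world's x, y, z normalised to -1 to 1, where 1 is pi rad; "fingers": the finger opening in mm, from 0 to 88.1. In form: [{"x": .., "y": .., "z": .., "wx": .., "wy": .., "wz": .., "fingers": ..}, ...]. A call has 1 to 12 rows; each row shifts and turns the commanded pose from where the row before left it; what a row does not reach is not made up. A row lasts 1/8 s, in which the tool goes at most 62.5 mm and 10.7 degrees, less where a joint would pass 70% of its speed; a pose out of reach is approached as far as the arm can. A call with a number of a shift or a turn outside -1 to 1 is refused whole. A call with a gripper value outside its range is refused whole. The fingers move at their own pace and stop on an object; FORCE is the grip in N (left out, the last holds). Time passes only in rows, so rows that do not move let the fingers close. It gives the time, the measured TCP pose, the force and the opening at its end, in the units of the state.
- arm.read_state(): the state, without advancing time (a new reading comes with each control period).
- optics.snapshot(name): name is "scene" or "top"; returns a dict with "img" (384x512x3 uint8, red, green, blue), "intrinsics" (3x3 intrinsics, pixels), "position" and "orientation" of the camera in the world. Camera axes: x right, y up, looking along -z (the intrinsics and any distortion apply to the point x, -y, -z); pixel columns grow to the right and rows downward; lengths in mm; the calibration is good to about 2 mm. A picture is of the moment at which its call begins. There is no depth.
- arm.finish_job(): hands the job in, once; it reports no verdict.
The state is a dict: "time_s": time; "joint_positions": joint angles; "joint_vel": joint speeds; "tau": joint torques, N m; "position": TCP position; "eef_rot": TCP orientation; "force": force on the tool from outside, world axes, zero at the start; "ft_torque": the same for the moment, N m; "gripper_width": opening from 0.0 (shut) to 1.0 (fully open).
Only numpy, scipy, OpenCV 4.12 (cv2) and the standard library are available. Lean on these libraries where they do the work, as an engineer would, in place of code of your own. Each camera call takes 0.05 s, during which the arm holds its last target. There are 200 camera calls.

## Working session

There is one attempt and no reset: what is moved stays moved. The work goes in short steps, Python scripts to look and compute and a shell command to move; the robot and the scene stay as the last step left them, time stands still between calls to the robot, and variables do not carry over. Pictures are saved under pics/ and viewed, about 8 in all and at most 12, crops included, and the job is handed in when it is done.

```bash
ls; mkdir -p pics; python3 - <<'E'
from cell import arm, optics
import cv2,pickle
s=arm.read_state(); print({k:s[k] for k in('time_s','position','eef_rot','gripper_width','force')})
for n in('scene','top'):
    d=optics.snapshot(n); pickle.dump(d,open(f'{n}0.pkl','wb')); cv2.imwrite(f'pics/{n}0.png',cv2.resize(d['img'][:,:,::-1],(800,600),interpolation=cv2.INTER_CUBIC))
    print(n,d['intrinsics'],d['position'],d['orientation'],d.keys())
E
```

```text
pics
{'time_s': 0.0, 'position': array([ 182.22134909, -518.65369271,  238.13654908]), 'eef_rot': array([[-9.43481763e-01, -1.82682319e-04,  3.31424394e-01],
       [-3.31424302e-01,  1.44670847e-03, -9.43480704e-01],
       [-3.07117236e-04, -9.99998937e-01, -1.42548842e-03]]), 'gripper_width': 1.001967363426499, 'force': array([-0.02514253,  0.10127084,  0.04373598])}
scene [[488.60774748   0.         259.98263454]
 [  0.         488.60774748 193.20284913]
 [  0.           0.           1.        ]] [   3.18536033  805.5025492  1412.74788685] [[-0.9092401   0.30496789 -0.283332  ]
 [-0.4160052  -0.69006555  0.59224083]
 [-0.01490322  0.6563567   0.7543035 ]] dict_keys(['img', 'intrinsics', 'position', 'orientation'])
top [[390.56419181   0.         261.88797361]
 [  0.         390.56419181 188.23261979]
 [  0.           0.           1.        ]] [  -2.63283421   66.16500636 1229.04408394] [[-4.68400671e-01  7.92188189e-01 -3.91201591e-01]
 [-8.83516132e-01 -4.19863397e-01  2.07639045e-01]
 [ 2.37969419e-04  4.42891184e-01  8.96575341e-01]] dict_keys(['img', 'intrinsics', 'position', 'orientation'])
```

View pics/scene0.png

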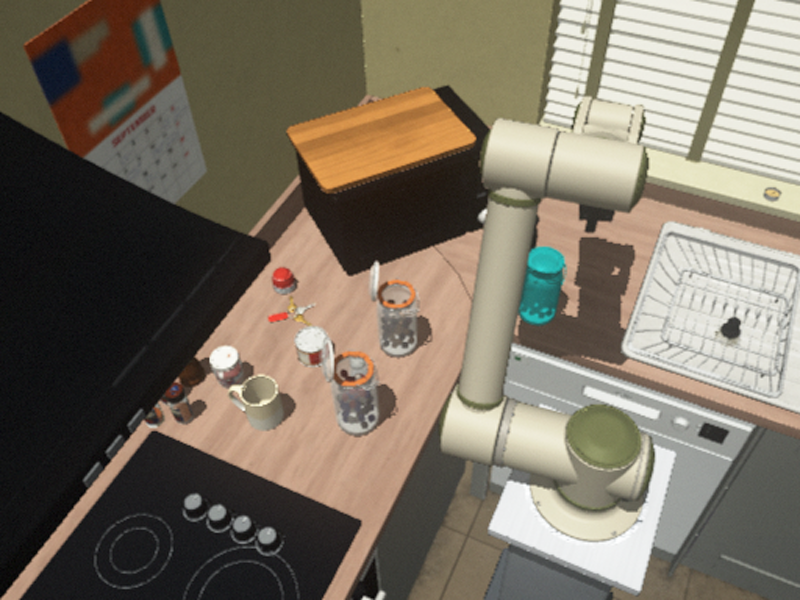

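View pics/top0.png

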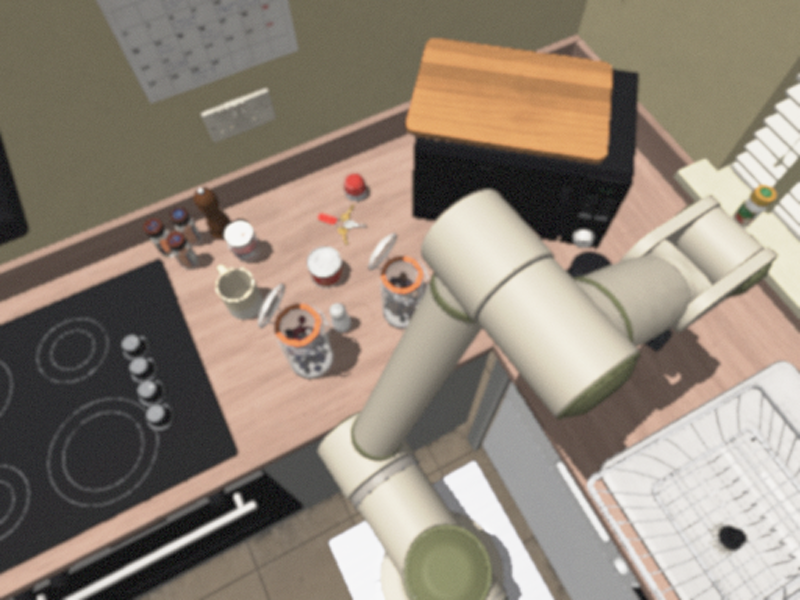

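The scene view shows orange rings at about (397,293) and (355,370), with both lids upright on their left (far) side. In the top view the rings are at about (402,273) and (299,325), with lids at (381,250) and (270,304). The tin, mug and shaker are at (325,266), (237,290) and (340,318).

```bash
cat > h.py <<'E'
import numpy as np,cv2,pickle
def ray(d,u,v):
    K=d['intrinsics'];R=np.array(d['orientation']);p=np.array(d['position'])
    r=R@np.array([(u-K[0,2])/K[0,0],-(v-K[1,2])/K[1,1],-1]);return p,r/np.linalg.norm(r)
def plane(d,u,v,z):
    p,r=ray(d,u,v);return p+r*(z-p[2])/r[2]
def tri(a,b):
    (p,r),(q,s)=a,b
    t=np.linalg.lstsq(np.c_[r,-s],q-p,rcond=None)[0];A=p+r*t[0];B=q+s*t[1];return (A+B)/2,np.linalg.norm(A-B)
def proj(d,P):
    K=d['intrinsics'];c=np.array(d['orientation']).T@(np.array(P)-d['position'])
    return np.array([K[0,2]+K[0,0]*c[0]/-c[2],K[1,2]-K[1,1]*c[1]/-c[2]])
E
python3 - <<'E'
from h import *
reg={'scene':{'J1':(235,170,275,205),'J2':(205,218,245,250)},'top':{'J1':(238,160,275,195),'J2':(172,190,210,225)}}
D={n:pickle.load(open(n+'0.pkl','rb')) for n in reg}; C={}
for n,d in D.items():
    h=cv2.cvtColor(d['img'],cv2.COLOR_RGB2HSV); m=cv2.inRange(h,(3,130,130),(18,255,255))
    for k,(x0,y0,x1,y1) in reg[n].items():
        mm=np.zeros_like(m);mm[y0:y1,x0:x1]=m[y0:y1,x0:x1]
        pts=cv2.findNonZero(mm); hull=cv2.convexHull(pts)
        e=cv2.fitEllipse(hull.astype(np.float32)); C[n,k]=e[0]; 
        P=np.array([plane(d,*p[0],176)[:2] for p in hull]);c,r=cv2.minEnclosingCircle(P.astype(np.float32))
        print(n,k,len(pts),np.round(e[0],1),np.round(e[1],1),'plane176',np.round(plane(d,*e[0],176)),np.round(c),round(r,1))
for k in('J1','J2'): print(k,tri(ray(D['scene'],*C['scene',k]),ray(D['top'],*C['top',k])))
# crops side by side
a=cv2.resize(D['scene']['img'][150:290,130:290],None,fx=2.5,fy=2.5*1,interpolation=2)
b=cv2.resize(D['top']['img'][135:275,130:290],None,fx=2.5,fy=2.5,interpolation=2)
cv2.imwrite('pics/c.png',np.hstack([a,b])[:,:,::-1])
E
```

```text
scene J1 109 [253.9 187.9] [18.4 22.1] plane176 [ 497. -179.  176.] [ 498. -179.] 41.3
scene J2 144 [224.8 235.5] [22.  27.5] plane176 [495.  38. 176.] [495.  37.] 43.7
top J1 127 [256.9 175.7] [22.4 25. ] plane176 [ 502. -184.  176.] [ 502. -185.] 39.8
top J2 155 [190.4 208. ] [25.1 28.4] plane176 [498.  38. 176.] [499.  38.] 42.2
J1 (array([ 501.97399601, -185.29073368,  169.39264138]), np.float64(5.219845461451324))
J2 (array([496.35170705,  38.03994594, 176.56762706]), np.float64(2.3479933733962457))
```

View pics/c.png

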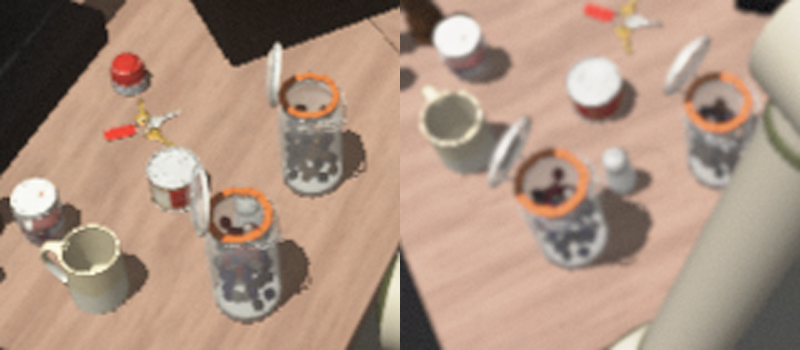

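The crop shows both open lids clearly, each standing on the wall side of its ring. The shaker is between the jars, and the tin and mug are behind. Next I'll get the lid centres, hinge directions and bystander positions.

```bash
python3 - <<'E'
from h import *
S=pickle.load(open('scene0.pkl','rb'));T=pickle.load(open('top0.pkl','rb'))
sc=lambda u,v:(130+u/2.5,150+v/2.5); tc=lambda u,v:(130+(u-400)/2.5,135+v/2.5)
for n,s,t,c in(('B',(274,75),(688,66),(500,-182)),('A',(202,200),(509,151),(496,38))):
    P,e=tri(ray(S,*sc(*s)),ray(T,*tc(*t))); v=P[:2]-c
    print('lid',n,P.round(),e.round(1),'yaw',np.degrees(np.arctan2(v[1],v[0])).round(),np.hypot(*v).round())
for n,s,t,z in(('tin',(172,168),(595,87),58),('mug',(98,248),(452,118),100),('salt',(248,206),(615,157),88)):
    print(n,plane(S,*sc(*s),z).round(),plane(T,*tc(*t),z).round())
# lid edge silhouettes in both
for n,d,f in(('S',S,sc),('T',T,tc)):
  for nm,q in (('Blow',{'S':(274,103),'T':(672,90)}[n]),('Btop',{'S':(275,46),'T':(703,42)}[n]),('Alow',{'S':(206,233),'T':(494,183)}[n]),('Atop',{'S':(200,170),'T':(525,120)}[n])):
    print(n,nm,np.round(f(*q),1))
# project models at jar yaw candidates
for nm,c,a,zh,hx in(('A',(496,38),43,181,46),('B',(500,-182),40,172,44)):
  for th in (90,100,110):
   for yaw in (-10,0,10,20):
    r=np.array([np.cos(np.radians(yaw)),np.sin(np.radians(yaw)),0]);t=np.radians(th)
    L=-r*np.cos(t)+np.array([0,0,np.sin(t)]); N=r*np.sin(t)+np.array([0,0,np.cos(t)])
    P=np.r_[c,zh]+r*hx+L*hx+N*12.5
    print(nm,th,yaw,P.round(),proj(S,P).round(1),proj(T,P).round(1))
E
```

```text
lid B [ 545. -168.  207.] 3.4 yaw 17.0 47.0
lid A [528.  66. 226.] 7.8 yaw 42.0 43.0
tin [663. -69.  58.] [657. -75.  58.]
mug [666. 113. 100.] [678. 113. 100.]
salt [523. -34.  88.] [534. -51.  88.]
S Blow [239.6 191.2]
S Btop [240.  168.4]
S Alow [212.4 243.2]
S Atop [210. 218.]
T Blow [238.8 171. ]
T Btop [251.2 151.8]
T Alow [167.6 208.2]
T Atop [180. 183.]
A 90 -10 [554.  28. 227.] [208.5 217.1] [183.  183.7]
A 90 0 [554.  38. 227.] [206.6 219.3] [179.6 185. ]
A 90 10 [554.  48. 227.] [205.3 221.8] [176.5 186.7]
A 90 20 [551.  58. 227.] [204.5 224.4] [173.6 188.9]
A 100 -10 [561.  26. 224.] [206.6 216.5] [182.6 181.9]
A 100 0 [562.  38. 224.] [204.5 219.1] [178.8 183.3]
A 100 10 [561.  50. 224.] [203.  221.9] [175.2 185.2]
A 100 20 [558.  61. 224.] [202.1 224.9] [172.  187.7]
A 110 -10 [568.  25. 220.] [204.9 216.4] [182.3 180.5]
A 110 0 [569.  38. 220.] [202.6 219.2] [178.1 182. ]
A 110 10 [568.  51. 220.] [200.9 222.3] [174.2 184.1]
A 110 20 [565.  63. 220.] [199.9 225.6] [170.6 186.8]
B 90 -10 [ 556. -192.  216.] [239.4 172.1] [250.7 154.5]
B 90 0 [ 556. -182.  216.] [237.9 174. ] [247.7 155.6]
B 90 10 [ 556. -172.  216.] [236.8 176. ] [244.9 157.1]
B 90 20 [ 553. -163.  216.] [236.2 178.1] [242.5 159.1]
B 100 -10 [ 563. -193.  213.] [237.6 171.8] [250. 153.]
B 100 0 [ 564. -182.  213.] [235.9 173.9] [246.6 154.2]
B 100 10 [ 563. -171.  213.] [234.7 176.2] [243.5 155.9]
B 100 20 [ 560. -160.  213.] [234.  178.6] [240.7 158.1]
B 110 -10 [ 570. -194.  209.] [236.1 171.8] [249.4 151.9]
B 110 0 [ 571. -182.  209.] [234.2 174.1] [245.6 153.2]
B 110 10 [ 570. -170.  209.] [232.8 176.7] [242.2 155.1]
B 110 20 [ 567. -158.  209.] [232.1 179.3] [239.1 157.5]
```

```bash
python3 - <<'E'
from h import *
S=pickle.load(open('scene0.pkl','rb'))['img'];T=pickle.load(open('top0.pkl','rb'))['img']
def c(im,x,y,w=48,h=36): return cv2.resize(im[y:y+h,x:x+w],(400,300),interpolation=cv2.INTER_CUBIC)
cv2.imwrite('pics/d.png',np.vstack([np.hstack([c(S,200,212),c(T,160,180)]),np.hstack([c(S,228,164),c(T,230,148)])])[:,:,::-1])
E
```

```text
(no output)
```

View pics/d.png

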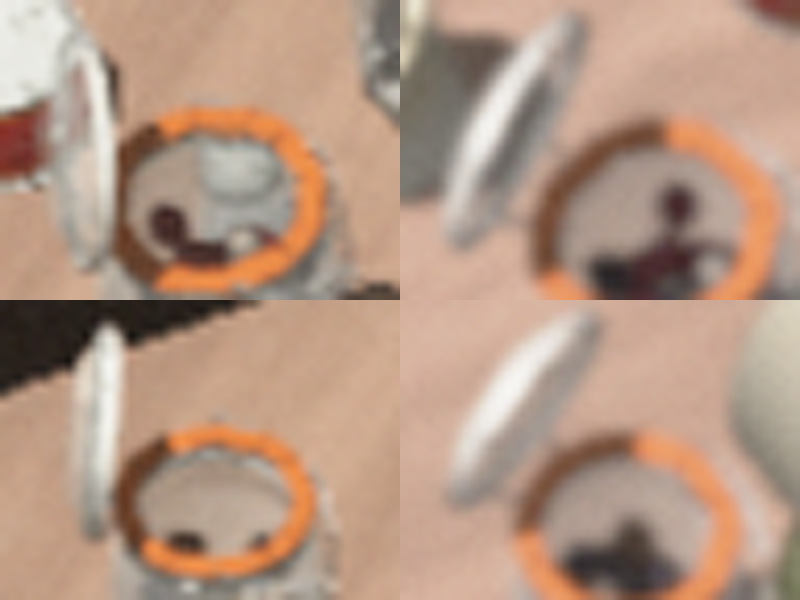

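The enlarged view shows that the hinge-side arc of each ring is brown from lid shadow, so the earlier fits were biased. I'll refit with that arc included. The lid normal comes from the silhouette axes in the two views.

```bash
python3 - <<'E'
from h import *
D={n:pickle.load(open(n+'0.pkl','rb')) for n in('scene','top')}
reg={'scene':{'B':(241,178,268,200),'A':(213,223,241,249)},'top':{'B':(243,162,271,190),'A':(175,193,210,225)}};C={}
for n,d in D.items():
    h=cv2.cvtColor(d['img'],cv2.COLOR_RGB2HSV); m=cv2.inRange(h,(3,105,70),(18,255,255))
    for k,(x0,y0,x1,y1) in reg[n].items():
        mm=np.zeros_like(m);mm[y0:y1,x0:x1]=m[y0:y1,x0:x1]
        hull=cv2.convexHull(cv2.findNonZero(mm)); z={'A':180,'B':171}[k]
        P=np.array([plane(d,*p[0],z)[:2] for p in hull]).astype(np.float32);c,r=cv2.minEnclosingCircle(P);e=cv2.fitEllipse(P)
        C[n,k]=cv2.fitEllipse(hull.astype(np.float32))[0]
        print(n,k,'circle',np.round(c),round(r,1),'ell',np.round(e[0]),np.round(e[1]))
off={('scene','A'):(200,212,0,0),('top','A'):(160,180,400,0),('scene','B'):(228,164,0,300),('top','B'):(230,148,400,300)}
seg={('scene','A'):((75,30),(92,272)),('top','A'):((455,235),(578,15)),('scene','B'):((107,325),(95,540)),('top','B'):((455,500),(595,315))}
for k in 'AB':
    print(k,'ring tri',tri(*[ray(D[n],*C[n,k]) for n in D]))
    pl=[];rc=[]
    for n in D:
        o=off[n,k];s=[(o[0]+(u-o[2])/8.333,o[1]+(v-o[3])/8.333) for u,v in seg[n,k]]
        q=np.mean(s,0);rr=ray(D[n],*q);rc.append(rr)
        a=ray(D[n],*s[0])[1];b=ray(D[n],*s[1])[1];t=a-b;t-=rr[1]*(t@rr[1]);pl.append(t/np.linalg.norm(t))
    P,e=tri(*rc);N=np.cross(*pl);N/=np.linalg.norm(N);N*=np.sign(N[0])
    print('lid',P.round(1),e.round(1),'N',N.round(2),'yaw',np.degrees(np.arctan2(N[1],N[0])).round(),'angle',np.degrees(np.arccos(N[2])).round(), 'views',[round(abs(float(N@r[1])),2) for r in rc])
E
```

```text
scene B circle [ 501. -184.] 43.3 ell [ 501. -183.] [82. 85.]
scene A circle [493.  40.] 44.8 ell [493.  39.] [84. 88.]
top B circle [ 505. -187.] 41.8 ell [ 505. -186.] [80. 82.]
top A circle [498.  37.] 44.0 ell [497.  37.] [85. 87.]
A ring tri (array([495.32009698,  37.77344891, 178.24477744]), np.float64(3.949201932667337))
lid [531.7  65.  221. ] 7.1 N [0.81 0.57 0.13] yaw 35.0 angle 82.0 views [0.11, 0.26]
B ring tri (array([ 503.77837332, -186.52106424,  167.19441864]), np.float64(3.830187418572926))
lid [ 543.5 -167.1  210.2] 6.1 N [0.92 0.39 0.06] yaw 23.0 angle 86.0 views [0.03, 0.3]
```

```bash
python3 - <<'E'
from h import *
S=pickle.load(open('scene0.pkl','rb'));T=pickle.load(open('top0.pkl','rb'));f=.64
for n,s,t in(('top corner',(327,190),(409,130)),('base corner',(350,271),(415,218))): print(n,[x.round() for x in tri(ray(S,s[0]*f,s[1]*f),ray(T,t[0]*f,t[1]*f))],plane(S,s[0]*f,s[1]*f,0).round())
for nm,H,yaw in(('A',(495+46*.81,38+46*.588,181),36),('B',(503+44*.914,-185.5+44*.407,172),24)):
    u=-np.array([np.cos(np.radians(yaw)),np.sin(np.radians(yaw)),0])
    print(nm,'hinge',np.round(H))
    def tcp(th,d=60):
        t=np.radians(th);return H+u*(d*np.cos(t)-21*np.sin(t)-9)+np.array([0,0,d*np.sin(t)+21*np.cos(t)])
    p=tcp(90)-u*30;print('start',p.round())
    for th in(90,78,66,54,42,30,20,10,4,0):
        q=tcp(th);print(th,q.round(),'d/120',((q-p)/120).round(3));p=q
E
```

```text
top corner [array([ 741., -328.,  269.]), np.float64(4.0)] [ 912. -594.    0.]
base corner [array([ 693., -318.,   27.]), np.float64(3.0)] [ 708. -341.    0.]
A hinge [532.  65. 181.]
start [581. 100. 241.]
90 [557.  83. 241.] d/120 [-0.202 -0.147  0.   ]
78 [546.  75. 244.] d/120 [-0.087 -0.063  0.025]
66 [535.  67. 244.] d/120 [-0.09  -0.065  0.002]
54 [525.  60. 242.] d/120 [-0.088 -0.064 -0.021]
42 [515.  52. 237.] d/120 [-0.083 -0.06  -0.043]
30 [506.  46. 229.] d/120 [-0.074 -0.054 -0.063]
20 [500.  41. 221.] d/120 [-0.052 -0.038 -0.066]
10 [495.  38. 212.] d/120 [-0.042 -0.031 -0.076]
4 [492.  36. 206.] d/120 [-0.02  -0.014 -0.05 ]
0 [491.  35. 202.] d/120 [-0.011 -0.008 -0.034]
B hinge [ 543. -168.  172.]
start [ 598. -143.  232.]
90 [ 571. -155.  232.] d/120 [-0.228 -0.102  0.   ]
78 [ 559. -161.  235.] d/120 [-0.098 -0.044  0.025]
66 [ 547. -166.  235.] d/120 [-0.101 -0.045  0.002]
54 [ 535. -171.  233.] d/120 [-0.099 -0.044 -0.021]
42 [ 524. -176.  228.] d/120 [-0.093 -0.042 -0.043]
30 [ 514. -181.  220.] d/120 [-0.083 -0.037 -0.063]
20 [ 506. -184.  212.] d/120 [-0.059 -0.026 -0.066]
10 [ 501. -186.  203.] d/120 [-0.048 -0.021 -0.076]
4 [ 498. -188.  197.] d/120 [-0.022 -0.01  -0.05 ]
0 [ 497. -188.  193.] d/120 [-0.012 -0.005 -0.034]
```

```bash
python3 -m handwheel '[{"z":0.4,"fingers":0},{"z":0.4,"fingers":0},{"z":0.2,"wz":0.026,"fingers":0}]' && python3 -m handwheel '[{"x":0.3,"y":0.27,"fingers":0},{"x":0.35,"y":0.31,"fingers":0},{"x":0.35,"y":0.31,"fingers":0},{"x":0.35,"y":0.31,"fingers":0},{"x":0.35,"y":0.31,"fingers":0},{"x":0.35,"y":0.31,"fingers":0},{"x":0.35,"y":0.31,"fingers":0},{"x":0.35,"y":0.31,"fingers":0},{"x":0.35,"y":0.31,"fingers":0},{"x":0.25,"y":0.25,"fingers":0},{"x":0.1,"y":0.1,"fingers":0},{"fingers":0}]'
```

```text
validation failed for argument at $[0]...
```

```bash
python3 -m handwheel '[{"x":0,"y":0,"z":0.4,"wx":0,"wy":0,"wz":0,"fingers":0},{"x":0,"y":0,"z":0.4,"wx":0,"wy":0,"wz":0,"fingers":0},{"x":0,"y":0,"z":0.2,"wx":0,"wy":0,"wz":0.026,"fingers":0}]'
```

```text
time_s: 0.48
position: [182.3, -519.0, 361.1]
eef_rot: [[-0.913, 0.0, 0.409], [-0.409, -0.003, -0.913], [0.001, -1.0, 0.003]]
force: [-0.2, 0.6, 0.2]
gripper_width: 0.681
```

```bash
python3 -m handwheel '[{"x":0.3,"y":0.27,"z":0,"wx":0,"wy":0,"wz":0,"fingers":0},{"x":0.35,"y":0.31,"z":0,"wx":0,"wy":0,"wz":0,"fingers":0},{"x":0.35,"y":0.31,"z":0,"wx":0,"wy":0,"wz":0,"fingers":0},{"x":0.35,"y":0.31,"z":0,"wx":0,"wy":0,"wz":0,"fingers":0},{"x":0.35,"y":0.31,"z":0,"wx":0,"wy":0,"wz":0,"fingers":0},{"x":0.35,"y":0.31,"z":0,"wx":0,"wy":0,"wz":0,"fingers":0},{"x":0.35,"y":0.31,"z":0,"wx":0,"wy":0,"wz":0,"fingers":0},{"x":0.35,"y":0.31,"z":0,"wx":0,"wy":0,"wz":0,"fingers":0},{"x":0.35,"y":0.31,"z":0,"wx":0,"wy":0,"wz":0,"fingers":0},{"x":0.27,"y":0.27,"z":0,"wx":0,"wy":0,"wz":0,"fingers":0},{"x":0.1,"y":0.11,"z":0,"wx":0,"wy":0,"wz":0,"fingers":0},{"x":0,"y":0,"z":0,"wx":0,"wy":0,"wz":0,"fingers":0}]'; python3 - <<'E'
from h import *
from cell import optics
D=[optics.snapshot(n) for n in('scene','top')]
for n,d in zip(('scene1','top1'),D): pickle.dump(d,open(n+'.pkl','wb'))
cv2.imwrite('pics/e.png',np.hstack([cv2.resize(d['img'][90:290,130:330],(400,400)) for d in D])[:,:,::-1])
E
```

```text
time_s: 1.98
position: [598.8, -143.1, 358.2]
eef_rot: [[-0.913, -0.001, 0.408], [-0.408, 0.0, -0.913], [0.001, -1.0, -0.001]]
force: [-0.4, 0.7, 0.2]
gripper_width: 0.007
```

View pics/e.png

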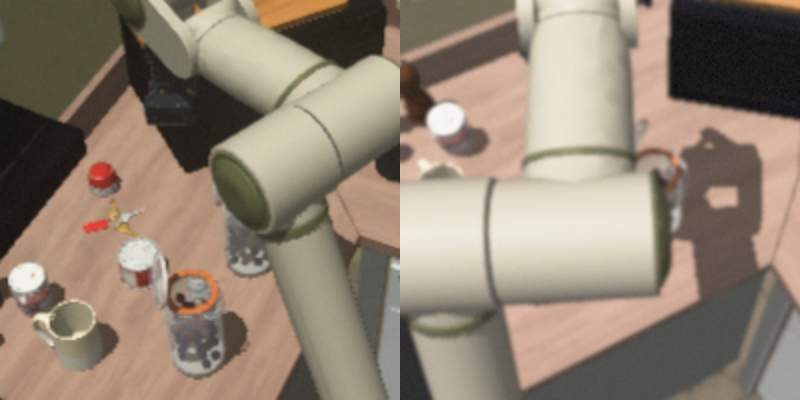

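The arm now hides jar B in both views, so I'll work by pose and force. I'll descend behind lid B and start the arc.

```bash
python3 -m handwheel '[{"x":0,"y":0,"z":-0.35,"wx":0,"wy":0,"wz":0,"fingers":0},{"x":0,"y":0,"z":-0.4,"wx":0,"wy":0,"wz":0,"fingers":0},{"x":0,"y":0,"z":-0.2,"wx":0,"wy":0,"wz":0,"fingers":0},{"x":0,"y":0,"z":-0.1,"wx":0,"wy":0,"wz":0,"fingers":0},{"x":0,"y":0,"z":0,"wx":0,"wy":0,"wz":0,"fingers":0}]'; python3 -m handwheel '[{"x":-0.076,"y":-0.034,"z":0,"wx":0,"wy":0,"wz":0,"fingers":0},{"x":-0.076,"y":-0.034,"z":0,"wx":0,"wy":0,"wz":0,"fingers":0},{"x":-0.076,"y":-0.034,"z":0,"wx":0,"wy":0,"wz":0,"fingers":0},{"x":-0.05,"y":-0.022,"z":0.013,"wx":0,"wy":0,"wz":0,"fingers":0},{"x":-0.05,"y":-0.022,"z":0.012,"wx":0,"wy":0,"wz":0,"fingers":0},{"x":-0.05,"y":-0.022,"z":0,"wx":0,"wy":0,"wz":0,"fingers":0},{"x":-0.05,"y":-0.022,"z":0,"wx":0,"wy":0,"wz":0,"fingers":0}]'
```

```text
time_s: 2.7
position: [598.3, -144.0, 233.0]
eef_rot: [[-0.914, -0.0, 0.406], [-0.406, -0.0, -0.914], [0.0, -1.0, 0.0]]
force: [-0.1, -0.2, 0.1]
gripper_width: 0.006
time_s: 3.58
position: [547.1, -166.3, 235.9]
eef_rot: [[-0.913, 0.001, 0.407], [-0.407, -0.0, -0.913], [-0.0, -1.0, 0.001]]
force: [0.3, -0.1, 0.4]
gripper_width: 0.004
```

```bash
python3 -m handwheel '[{"x":-0.05,"y":-0.022,"z":-0.01,"wx":0,"wy":0,"wz":0,"fingers":0},{"x":-0.05,"y":-0.022,"z":-0.011,"wx":0,"wy":0,"wz":0,"fingers":0},{"x":-0.047,"y":-0.021,"z":-0.021,"wx":0,"wy":0,"wz":0,"fingers":0},{"x":-0.046,"y":-0.021,"z":-0.022,"wx":0,"wy":0,"wz":0,"fingers":0},{"x":-0.042,"y":-0.018,"z":-0.031,"wx":0,"wy":0,"wz":0,"fingers":0},{"x":-0.041,"y":-0.018,"z":-0.032,"wx":0,"wy":0,"wz":0,"fingers":0}]';  python3 -m handwheel '[{"x":-0.03,"y":-0.013,"z":-0.033,"wx":0,"wy":0,"wz":0,"fingers":0},{"x":-0.03,"y":-0.013,"z":-0.033,"wx":0,"wy":0,"wz":0,"fingers":0},{"x":-0.024,"y":-0.01,"z":-0.038,"wx":0,"wy":0,"wz":0,"fingers":0},{"x":-0.012,"y":-0.005,"z":-0.019,"wx":0,"wy":0,"wz":0,"fingers":0}]'
```

```text
time_s: 4.32
position: [513.8, -180.9, 220.2]
eef_rot: [[-0.913, -0.0, 0.407], [-0.407, 0.0, -0.913], [0.0, -1.0, -0.0]]
force: [0.4, 0.2, 0.1]
gripper_width: 0.008
time_s: 4.82
position: [502.4, -185.7, 205.4]
eef_rot: [[-0.913, -0.0, 0.407], [-0.407, 0.0, -0.913], [0.0, -1.0, -0.0]]
force: [-0.4, -0.5, 0.1]
gripper_width: 0.006
```

```bash
python3 -m handwheel '[{"x":-0.012,"y":-0.005,"z":-0.03,"wx":0,"wy":0,"wz":0,"fingers":0},{"x":-0.012,"y":-0.005,"z":-0.025,"wx":0,"wy":0,"wz":0,"fingers":0},{"x":-0.01,"y":-0.004,"z":-0.02,"wx":0,"wy":0,"wz":0,"fingers":0}]';  python3 -m handwheel '[{"x":0,"y":0,"z":-0.012,"wx":0,"wy":0,"wz":0,"fingers":0},{"x":0,"y":0,"z":0,"wx":0,"wy":0,"wz":0,"fingers":0}]'; python3 -m handwheel '[{"x":0,"y":0,"z":-0.012,"wx":0,"wy":0,"wz":0,"fingers":0},{"x":0,"y":0,"z":0,"wx":0,"wy":0,"wz":0,"fingers":0}]'
```

```text
time_s: 5.2
position: [498.6, -187.3, 196.5]
eef_rot: [[-0.913, 0.0, 0.407], [-0.407, 0.0, -0.913], [-0.0, -1.0, -0.0]]
force: [-0.4, 0.2, -0.3]
gripper_width: 0.004
time_s: 5.45
position: [498.6, -187.3, 195.2]
eef_rot: [[-0.913, -0.0, 0.407], [-0.407, 0.0, -0.913], [0.0, -1.0, -0.0]]
force: [1.1, 0.5, -0.3]
gripper_width: 0.004
time_s: 5.7
position: [498.6, -187.3, 193.8]
eef_rot: [[-0.913, -0.0, 0.407], [-0.407, 0.0, -0.913], [-0.0, -1.0, -0.0]]
force: [0.1, -0.7, -0.5]
gripper_width: 0.006
```

```bash
for i in 1; do python3 -m handwheel '[{"x":0,"y":0,"z":-0.008,"wx":0,"wy":0,"wz":0,"fingers":0},{"x":0,"y":0,"z":0,"wx":0,"wy":0,"wz":0,"fingers":0}]'|sed -n 2p\;4p; python3 -m handwheel '[{"x":0,"y":0,"z":-0.006,"wx":0,"wy":0,"wz":0,"fingers":0},{"x":0,"y":0,"z":0,"wx":0,"wy":0,"wz":0,"fingers":0}]'|sed -n 2p\;4p; done
```

```text
position: [498.7, -187.4, 193.3]
force: [-1.2, 1.1, 4.3]
position: [498.8, -187.5, 193.2]
force: [-1.3, 0.7, 8.4]
```

Contact came at z = 193.3 mm, which is the shut height of jar B, with an 8 N press. Next I'll lift and go behind jar A, turning 12°.

```bash
python3 -m handwheel '[{"x":0,"y":0,"z":0.1,"wx":0,"wy":0,"wz":0,"fingers":0},{"x":0,"y":0,"z":0.4,"wx":0,"wy":0,"wz":0,"fingers":0},{"x":0,"y":0,"z":0.45,"wx":0,"wy":0,"wz":0,"fingers":0},{"x":0,"y":0,"z":0.35,"wx":0,"wy":0,"wz":0,"fingers":0},{"x":0,"y":0,"z":0.1,"wx":0,"wy":0,"wz":0,"fingers":0}]'; python3 -m handwheel '[{"x":0.1,"y":0.3,"z":0,"wx":0,"wy":0,"wz":0.017,"fingers":0},{"x":0.11,"y":0.4,"z":0,"wx":0,"wy":0,"wz":0.017,"fingers":0},{"x":0.11,"y":0.4,"z":0,"wx":0,"wy":0,"wz":0.017,"fingers":0},{"x":0.11,"y":0.4,"z":0,"wx":0,"wy":0,"wz":0.016,"fingers":0},{"x":0.11,"y":0.4,"z":0,"wx":0,"wy":0,"wz":0,"fingers":0},{"x":0.1,"y":0.35,"z":0,"wx":0,"wy":0,"wz":0,"fingers":0},{"x":0.05,"y":0.14,"z":0,"wx":0,"wy":0,"wz":0,"fingers":0},{"x":0,"y":0,"z":0,"wx":0,"wy":0,"wz":0,"fingers":0}]'; python3 - <<'E'
from h import *
from cell import optics
D=[optics.snapshot(n) for n in('scene','top')]
for n,d in zip(('scene2','top2'),D): pickle.dump(d,open(n+'.pkl','wb'))
cv2.imwrite('pics/f.png',np.hstack([cv2.resize(d['img'][90:290,130:330],(400,400)) for d in D])[:,:,::-1])
E
```

```text
time_s: 6.82
position: [498.9, -187.4, 362.7]
eef_rot: [[-0.913, 0.004, 0.407], [-0.407, -0.002, -0.913], [-0.002, -1.0, 0.004]]
force: [0.2, -0.3, -0.7]
gripper_width: 0.002
time_s: 7.82
position: [581.5, 99.7, 359.2]
eef_rot: [[-0.807, -0.002, 0.59], [-0.59, -0.0, -0.807], [0.002, -1.0, -0.001]]
force: [-0.1, -0.6, 0.8]
gripper_width: 0.006
```

View pics/f.png

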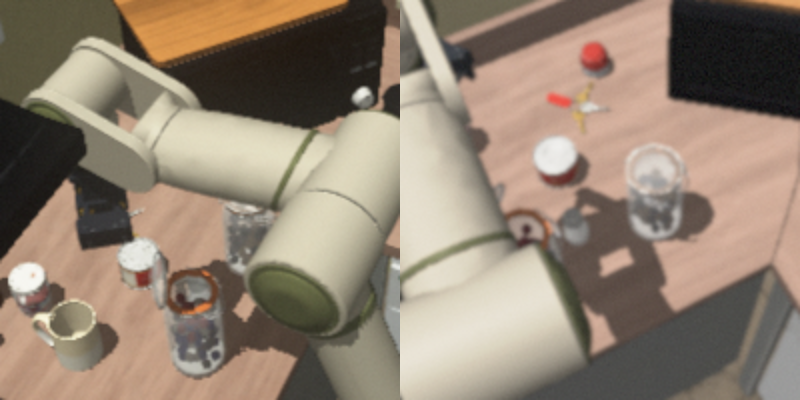

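Lid B lies flat on its jar, seen as a level glass disc at (655,165) in the top crop. The shaker, tin and mug haven't moved. Now jar A.

```bash
python3 -m handwheel '[{"x":0,"y":0,"z":-0.3,"wx":0,"wy":0,"wz":0,"fingers":0},{"x":0,"y":0,"z":-0.4,"wx":0,"wy":0,"wz":0,"fingers":0},{"x":0,"y":0,"z":-0.2,"wx":0,"wy":0,"wz":0,"fingers":0},{"x":0,"y":0,"z":-0.085,"wx":0,"wy":0,"wz":0,"fingers":0},{"x":0,"y":0,"z":0,"wx":0,"wy":0,"wz":0,"fingers":0}]'; python3 -m handwheel '[{"x":-0.067,"y":-0.049,"z":0,"wx":0,"wy":0,"wz":0,"fingers":0},{"x":-0.067,"y":-0.049,"z":0,"wx":0,"wy":0,"wz":0,"fingers":0},{"x":-0.067,"y":-0.049,"z":0,"wx":0,"wy":0,"wz":0,"fingers":0},{"x":-0.044,"y":-0.032,"z":0.013,"wx":0,"wy":0,"wz":0,"fingers":0},{"x":-0.044,"y":-0.032,"z":0.012,"wx":0,"wy":0,"wz":0,"fingers":0},{"x":-0.045,"y":-0.032,"z":0.001,"wx":0,"wy":0,"wz":0,"fingers":0},{"x":-0.045,"y":-0.033,"z":0.001,"wx":0,"wy":0,"wz":0,"fingers":0}]'
```

```text
time_s: 8.55
position: [581.5, 98.6, 242.3]
eef_rot: [[-0.809, 0.0, 0.588], [-0.588, -0.0, -0.809], [-0.0, -1.0, 0.0]]
force: [0.0, -0.5, 0.7]
gripper_width: 0.002
time_s: 9.43
position: [535.7, 66.1, 245.3]
eef_rot: [[-0.808, 0.0, 0.589], [-0.589, -0.0, -0.808], [-0.0, -1.0, 0.0]]
force: [1.2, 0.5, -0.4]
gripper_width: 0.005
```

```bash
python3 -m handwheel '[{"x":-0.044,"y":-0.032,"z":-0.01,"wx":0,"wy":0,"wz":0,"fingers":0},{"x":-0.044,"y":-0.032,"z":-0.011,"wx":0,"wy":0,"wz":0,"fingers":0},{"x":-0.041,"y":-0.03,"z":-0.021,"wx":0,"wy":0,"wz":0,"fingers":0},{"x":-0.042,"y":-0.03,"z":-0.022,"wx":0,"wy":0,"wz":0,"fingers":0},{"x":-0.037,"y":-0.027,"z":-0.031,"wx":0,"wy":0,"wz":0,"fingers":0},{"x":-0.037,"y":-0.027,"z":-0.032,"wx":0,"wy":0,"wz":0,"fingers":0}]'|sed -n 2p\;4p;  python3 -m handwheel '[{"x":-0.026,"y":-0.019,"z":-0.033,"wx":0,"wy":0,"wz":0,"fingers":0},{"x":-0.026,"y":-0.019,"z":-0.033,"wx":0,"wy":0,"wz":0,"fingers":0},{"x":-0.021,"y":-0.015,"z":-0.038,"wx":0,"wy":0,"wz":0,"fingers":0},{"x":-0.021,"y":-0.015,"z":-0.038,"wx":0,"wy":0,"wz":0,"fingers":0},{"x":-0.01,"y":-0.007,"z":-0.025,"wx":0,"wy":0,"wz":0,"fingers":0},{"x":-0.01,"y":-0.007,"z":-0.025,"wx":0,"wy":0,"wz":0,"fingers":0}]'|sed -n 2p\;4p; python3 -m handwheel '[{"x":-0.005,"y":-0.004,"z":-0.015,"wx":0,"wy":0,"wz":0,"fingers":0},{"x":0,"y":0,"z":0,"wx":0,"wy":0,"wz":0,"fingers":0}]'|sed -n 2p\;4p
```

```text
position: [506.2, 44.8, 229.7]
force: [0.5, 0.1, 0.4]
position: [492.7, 35.1, 206.7]
force: [0.0, -0.3, 0.8]
position: [492.2, 34.7, 205.1]
force: [0.5, -0.2, -0.0]
```

```bash
python3 -m handwheel '[{"x":0,"y":0,"z":-0.012,"wx":0,"wy":0,"wz":0,"fingers":0},{"x":0,"y":0,"z":0,"wx":0,"wy":0,"wz":0,"fingers":0}]'|sed -n 2p\;4p; python3 -m handwheel '[{"x":0,"y":0,"z":-0.01,"wx":0,"wy":0,"wz":0,"fingers":0},{"x":0,"y":0,"z":0,"wx":0,"wy":0,"wz":0,"fingers":0}]'|sed -n 2p\;4p;  python3 -m handwheel '[{"x":0,"y":0,"z":-0.006,"wx":0,"wy":0,"wz":0,"fingers":0},{"x":0,"y":0,"z":0,"wx":0,"wy":0,"wz":0,"fingers":0}]'|sed -n 2p\;4p
```

```text
position: [492.2, 34.7, 203.7]
force: [1.0, 0.9, 0.3]
position: [492.3, 34.6, 202.7]
force: [-0.5, 0.6, 1.8]
position: [492.4, 34.6, 202.5]
force: [-1.5, 0.3, 7.9]
```

Jar A's lid also stopped at its shut height, at 202.5 mm and 8 N. I'll retreat for the final check.

```bash
python3 -m handwheel '[{"x":0,"y":0,"z":0.1,"wx":0,"wy":0,"wz":0,"fingers":0},{"x":0,"y":0,"z":0.4,"wx":0,"wy":0,"wz":0,"fingers":0},{"x":0,"y":0,"z":0.45,"wx":0,"wy":0,"wz":0,"fingers":0},{"x":0,"y":0,"z":0.35,"wx":0,"wy":0,"wz":0,"fingers":0},{"x":0,"y":0,"z":0.1,"wx":0,"wy":0,"wz":0,"fingers":0}]'|sed -n 2p\;4p; python3 -m handwheel '[{"x":-0.1,"y":-0.3,"z":0,"wx":0,"wy":0,"wz":0,"fingers":0},{"x":-0.17,"y":-0.42,"z":0,"wx":0,"wy":0,"wz":0,"fingers":0},{"x":-0.17,"y":-0.42,"z":0,"wx":0,"wy":0,"wz":0,"fingers":0},{"x":-0.17,"y":-0.42,"z":0,"wx":0,"wy":0,"wz":0,"fingers":0},{"x":-0.17,"y":-0.42,"z":0,"wx":0,"wy":0,"wz":0,"fingers":0},{"x":-0.17,"y":-0.42,"z":0,"wx":0,"wy":0,"wz":0,"fingers":0},{"x":-0.17,"y":-0.42,"z":0,"wx":0,"wy":0,"wz":0,"fingers":0},{"x":-0.17,"y":-0.42,"z":0,"wx":0,"wy":0,"wz":0,"fingers":0},{"x":-0.17,"y":-0.42,"z":0,"wx":0,"wy":0,"wz":0,"fingers":0},{"x":-0.17,"y":-0.4,"z":0,"wx":0,"wy":0,"wz":0,"fingers":0},{"x":-0.1,"y":-0.1,"z":0,"wx":0,"wy":0,"wz":0,"fingers":0},{"x":0,"y":0,"z":0,"wx":0,"wy":0,"wz":0,"fingers":0}]'; python3 - <<'E'
from h import *
from cell import optics
D=[optics.snapshot(n) for n in('scene','top')]
cv2.imwrite('pics/g.png',np.hstack([cv2.resize(d['img'][140:280,140:280],(400,400),interpolation=2) for d in D])[:,:,::-1])
for n,d in zip(('scene','top'),D):
    o=pickle.load(open(n+'0.pkl','rb'))['img']
    # phase shift of patches of each thing between before and after
    for k,(x,y,w,h) in {'scene':{'tin':(186,205,20,30),'mug':(145,238,38,38),'Abase':(214,258,32,22),'Bbase':(243,208,26,20)},'top':{'tin':(195,157,26,28),'mug':(137,168,26,38),'salt':(210,192,16,22),'Abase':(188,226,26,18)}}[n].items():
        r=cv2.matchTemplate(d['img'][y-8:y+h+8,x-8:x+w+8],o[y:y+h,x:x+w],cv2.TM_CCOEFF_NORMED);_,m,_,l=cv2.minMaxLoc(r);print(n,k,round(m,2),(l[0]-8,l[1]-8),'px')
E
```

```text
position: [492.5, 34.7, 372.4]
force: [0.3, -0.0, -1.2]
time_s: 14.05
position: [284.2, -464.4, 369.0]
eef_rot: [[-0.809, -0.0, 0.588], [-0.588, 0.002, -0.809], [-0.001, -1.0, -0.002]]
force: [0.1, 0.9, 0.0]
gripper_width: 0.004
scene tin 0.99 (0, 0) px
scene mug 1.0 (0, 0) px
scene Abase 1.0 (0, 0) px
scene Bbase 1.0 (0, 0) px
top tin 0.96 (0, 0) px
top mug 1.0 (0, 0) px
top salt 0.85 (0, 0) px
top Abase 1.0 (0, 0) px
```

View pics/g.png

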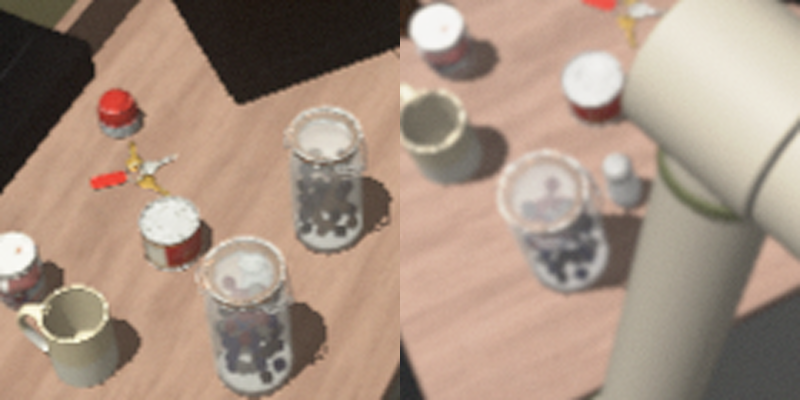

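In the scene crop both lids lie level on the rims, at (325,130) and (245,270). Nothing has moved and the arm is clear, so I'm handing in.

```bash
python3 -c "
from cell import arm
print(arm.finish_job())"
```

```text
the job is handed in; nothing more can be done
None
```

Both jar lids are shut and the job is handed in; the robot clock read about 14 s of the 53 s allowed. I pushed each lid over from behind with the closed fingertips and pressed down until it stopped. No verdict is reported at hand-in.

- **Lids:** the fingertips met firm resistance at the listed shut heights. That was 193.3 mm on jar B (listed 193) and 202.5 mm on jar A (listed 202), with a final press of about 8 N each. The last pictures show both lids lying level.
- **Positions:** comparing pictures from before and after gives a 0 px shift for the tin, mug, shaker and both jar bases. The shaker match is weaker (0.85) than the others (0.96 or better). Jar B's base was checked in one view only, because the arm hid it in the other.
- **Disagreement:** rays from the two cameras missed each other by 4–8 mm on the rings and lids, more than the stated 2 mm calibration. The pushes had enough margin for this, and the contact heights agreed with the listed sizes.

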